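# Sanitise the probe thermometer and put it away in its foam

## Robot

A 6-joint arm with a two-finger parallel gripper is mounted at the origin on the work surface. World frame = base frame: x ahead of the robot, y to its left, z up, the work surface at z = 0. Lengths are in m, angles in rad, forces in N, time in s.
With the tool pointing down it reaches from about 0.3 to 0.875 m from the base axis. Payload 4.2 kg.
Tool frame: the origin (TCP) lies midway between the tips of the shut fingers; the grasp point (between the pads) lies 19 mm behind it; z points along the fingers, y is the line along which they close (so a half turn about z gives the same grasp; the last joint's range is limited). The gripper opens to 85 mm and grips with 20 to 120 N. Pads are 22 mm wide; open, the fingers measure 114 mm over their backs; the gripper's body (76 mm by 85 mm) begins 54 mm behind the grasp point. The pads swing forward as they close: fully open they stand 13 mm farther back than shut.
Start: joints at [1.271, 0.32, 1.565, -0, 1.257, -0.02], TCP at [0.159, 0.553, 0.208] pointing down, gripper open.
Joint ranges: [-3.11, 3.11], [-0.84, 2.01], [0.21, 2.61], [-1.34, 4.49], [0.05, 2.63], [-2.56, 2.56]. Speed limits (rad/s): [2.57, 2.57, 3.14, 3.14, 3.14, 3.14].

## Interface

Orientations are given as [roll, pitch, yaw] about the fixed x, y, z axes, in that order (R = Rz(yaw) Ry(pitch) Rx(roll)).
In Python, from bench import readout, cams, r gives the robot as it stands.
- The arm moves only by the shell command python3 -m handwheel 'ROWS' [FORCE]. ROWS is JSON, a list of rows, each a list of 7 numbers: the shift along the tool's x, y, z in m, then the turn, a rotation vector about the tool's x, y, z in rad, then the opening in per cent of the stroke, from 0 (shut) to 100 (fully open). In form: [[tx, ty, tz, rx, ry, rz, grip], ...]. A call has 1 to 8 rows; each row is the pose to reach, as a shift and turn from the pose commanded when the call began, along the tool's axes at that moment; what a row does not reach only later rows make up. A row lasts 1/8 s, in which the tool goes at most 62.5 mm and 10.7 degrees, less where a joint would pass 70% of its speed; a pose out of reach is approached as far as the arm can. A call with a gripper value outside its range is refused whole. The fingers move at their own pace and stop on an object; FORCE is the grip in N (left out, the last holds). Time passes only in rows, so rows that repeat a pose let the fingers close. It gives the time, the measured TCP pose, the force, the opening and the grip force at its end, in the units of the state.
- readout.sense(): the state, without advancing time (a new reading comes with each control period).
- cams.get_image(name): name is "side" or "top"; returns a dict with "frame" (480x640x3 uint8, red, green, blue), "K" (3x3 intrinsics, pixels), "R" (3x3) and "t" (3): a world point X has camera coordinates R X + t. Camera axes: x right, y down, z forward; pixel columns grow to the right and rows downward; lengths in m; the calibration is good to about 2 mm. A picture is of the moment at which its call begins. There is no depth.
- r.job_done(): hands the job in; it is judged then, once.
Trained networks look in the newest picture that a camera, given by its name, has taken for a name from the list of things; names that differ only in an ending like _2 or _b are one class to them, and where a whole thing is asked for, a point or a joint stands for the part that bears it (a point fixed in the world has none). Each returns a list of dicts, best first, with "score" (0 to 1); they miss things now and then, are a little off and sometimes report something else, mostly with a low value. They report only what shows in the picture. A call takes as long as a camera call.
- cams.search_frame(target, camera): "pixel" ([column, row] in pixels, amid what is visible of it).
- cams.mark_of(target, camera): "pixel" ([column, row] in pixels: a listed point, or the origin of a listed thing).
The state is a dict: "clock": time; "qpos": joint angles; "dq": joint speeds; "joint_torque": joint torques, N m; "tool_pos": TCP position; "eef_rot": TCP orientation; "force": force on the tool from outside, world axes, zero at the start; "ft_torque": the same for the moment, N m; "width": opening from 0.0 (shut) to 1.0 (fully open); "grasp_force": force on a finger pad.
Only numpy, scipy, OpenCV 4.12 (cv2) and the standard library are available. Lean on these libraries where they do the work, as an engineer would, in place of code of your own. Each camera call takes 0.05 s, during which the arm holds its last target. There are 200 camera calls.

## Task

Pick up the white probe thermometer and dip the tip of its steel stem about 2 cm below the rim of the wide low cup on the square base (the sanitising unit), holding it there for about half a second without shifting or tipping the unit. Then lay the thermometer, display up, in its matching cut-out in the dark foam block, press it fully home and let go. Leave the beaker, the tub and the steel pan where they are.

Things in the scene. Friction and masses are not known exactly. Their poses are not given: they have to be found in the camera images.
- probe_center (a point): Centre of the handle of the loose white probe thermometer, half-way up (13 mm). -x points to the tip, z up through the display. Handle 26 wide (y) x 26 mm high, x = -45 to +35 mm; behind it, x = 35 to 75, a wider head 46 (y) x 26 mm high with a black display on top. 110 g, balanced near here. It starts flat on the bench, display up, stem roughly towards the robot.
- probe_tip (a point): End of the thermometer's rigid steel stem, 6 mm in diameter, which runs ahead of the handle from x = -45 to -125 mm. This point is 125 mm from probe_center along -x and 4 mm lower (the stem's axis is 4 mm below the handle's); axes as probe_center.
- cup_rim (a point): Centre of the mouth of the open round steel cup on the sanitising unit, level with the rim, 68 mm above the bench, z up. Mouth 72 mm inner, 80 mm outer diameter, narrowing to 66 mm inner at the cup's floor, 45 mm below the rim. A stem slanting 30 degrees or more below level clears the rim. The unit is loose, 0.6 kg; its square grey base, centred under the cup, is 100 x 100 x 18 mm.
- pocket (a point): Where probe_center lies when the thermometer is fully home in the foam, 27 mm above the bench; axes as probe_center then has: -x to the tip end, z up. The pocket is 16 mm deep and shaped like the thermometer with 2 mm to spare on each side and 2.5 mm at each end; the handle's top then stands 10 mm proud of the foam.
- foam: The dark foam block, fixed and firm, its top 30 mm above the bench. Origin on the bench right under pocket, same axes: the block runs from x = -142 to +90 mm, 120 mm wide. A finger channel 40 mm wide (x = -20 to +20 mm), as deep as the pocket, crosses the whole block at the handle, for a finger on either side of it.
- pocket_tip (a point): Where probe_tip lies when the thermometer is fully home: 125 mm from pocket along -x and 4 mm lower.
- beaker: Bystander: loose narrow tall steel beaker, 56 mm in diameter, 100 mm high; origin under its centre.
- tub: Bystander: loose closed white jar, 72 mm in diameter, 110 mm high; origin under its centre.
- pan: Bystander: loose open rectangular steel pan 176 x 108 x 65 mm; origin under its centre.

How it is judged:
On the way, in this order (a step that is already met when the one before it is completed fails the run):
1. the tip of the held thermometer is at least 12 mm below the cup's rim, inside the cup, for 0.3 s (z of probe_tip in the frame of cup_rim below -0.012 m and horizontal distance between probe_tip and cup_rim below 0.036 m and contact force between the fingers and probe above 0.5 N), for 0.3 s.
2. the thermometer is fully home in the foam pocket with the fingers still on it (held or pressing) (z of probe_center in the frame of pocket below 0.004 m and horizontal distance between probe_center and pocket below 0.007 m and horizontal distance between probe_tip and pocket_tip below 0.008 m and angle between probe_center's own z axis and vertical below 0.08 rad and contact force between the fingers and probe above 0.3 N), for 0.05 s.
At the end, for the whole second after the job is handed in: The thermometer lies at rest, display up, fully home in the foam pocket (within 4 mm of full depth, handle within 7 mm and tip within 8 mm of their places, level within 0.08 rad), let go; the unit stands upright within 30 mm of its start; beaker, tub and pan stand upright within 40 mm of theirs (z of probe_center in the frame of pocket below 0.004 m and horizontal distance between probe_center and pocket below 0.007 m and horizontal distance between probe_tip and pocket_tip below 0.008 m and angle between probe_center's own z axis and vertical below 0.08 rad and angle between cup_rim's own z axis and vertical below 0.1 rad and distance of cup_rim from where it was at the start of the episode below 0.03 m and linear speed of each of probe, unit below 0.02 m/s and distance of each of beaker, tub, pan from where it was at the start of the episode below 0.04 m and angle between each of beaker, tub, pan's own z axis and vertical below 0.15 rad); the robot touches nothing.
It fails at once if the sanitising unit is shifted more than 30 mm or tipped more than 0.3 rad (distance of cup_rim from where it was at the start of the episode above 0.03 m or angle between cup_rim's own z axis and vertical above 0.3 rad).
It fails at once if beaker, tub or pan is shifted more than 40 mm or tipped (distance of any of beaker, tub, pan from where it was at the start of the episode above 0.04 m or angle between any of beaker, tub, pan's own z axis and vertical above 0.3 rad).
It also fails if it takes over 56 s, if anything falls off the work surface, if the arm or the gripper's body presses on something with over 40 N, if the wrist force passes 120 N, or if a joint passes its speed limit or range.

## Working session

There is one attempt and no reset: what is moved stays moved. The work goes in short steps, Python scripts to look and compute and a shell command to move; the robot and the scene stay as the last step left them, time stands still between calls to the robot, and variables do not carry over. Pictures are saved under pics/ and viewed, at most 10 in all, crops included, and the job is handed in when it is done.

```bash
mkdir -p pics; ls; cat > h.py <<'E'
import numpy as np, cv2
from bench import readout, cams, r
def ray(im,px):
    d=im["R"].T@np.linalg.inv(im["K"])@np.array([px[0],px[1],1.]); c=-im["R"].T@im["t"]; return c,d
def atz(im,px,z):
    c,d=ray(im,px); return c+d*(z-c[2])/d[2]
def proj(im,X):
    p=im["K"]@(im["R"]@np.array(X)+im["t"]); return p[:2]/p[2]
E
python3 - <<'E'
from h import *
hs=dict(probe_center=.013,probe_tip=.009,cup_rim=.068,pocket=.027,pocket_tip=.023,foam=0,beaker=0,tub=0,pan=0)
for c in("top","side"):
    im=cams.get_image(c); cv2.imwrite(f"pics/{c}0.png",im["frame"][:,:,::-1])
    print(c,(-im["R"].T@im["t"]).round(3),im["R"][2].round(3))
    for n,z in hs.items():
        for d in cams.mark_of(n,c)[:2]: print(n,round(d["score"],2),np.round(d["pixel"],1),atz(im,d["pixel"],z).round(4))
print(readout.sense())
E
```

```text
pics
top [ 0.39  -0.135  1.287] [ 0.164 -0.003 -0.986]
probe_center 0.92 [259.3 254.2] [ 0.5588 -0.0137  0.013 ]
probe_tip 0.62 [253.3 313. ] [ 0.4316 -0.0041  0.009 ]
cup_rim 0.59 [368.8 265. ] [ 0.5319 -0.2473  0.068 ]
cup_rim 0.55 [196.2 161.2] [0.7503 0.1219 0.068 ]
pocket 0.88 [131.3 259.3] [0.5421 0.2598 0.027 ]
pocket_tip 0.76 [138.3 318.3] [0.4168 0.2381 0.023 ]
pocket_tip 0.51 [309. 163.] [ 0.7631 -0.119   0.023 ]
foam 0.56 [131.6 256.8] [0.5509 0.2679 0.    ]
beaker 0.88 [308.2 161.7] [ 0.7729 -0.1168  0.    ]
tub 0.56 [194.3 162.9] [0.7664 0.1403 0.    ]
pan 0.59 [497.1 308.6] [ 0.4484 -0.5323  0.    ]
side [0.169 0.392 0.848] [ 0.414 -0.512 -0.752]
probe_center 0.63 [300.1 296.2] [ 0.5579 -0.0065  0.013 ]
probe_tip 0.91 [343.3 330.1] [0.4341 0.0018 0.009 ]
cup_rim 0.88 [372.8 221.9] [ 0.5288 -0.244   0.068 ]
pocket 0.84 [212.7 390.8] [0.5472 0.2607 0.027 ]
pocket 0.33 [301.3 296.6] [ 5.487e-01 -5.000e-04  2.700e-02]
pocket_tip 0.81 [272.9 426.9] [0.4153 0.2401 0.023 ]
foam 0.89 [213.7 399.4] [0.5458 0.2668 0.    ]
beaker 0.71 [264.1 230.4] [ 0.7633 -0.11    0.    ]
tub 0.85 [182.2 297.6] [0.7725 0.1504 0.    ]
pan 0.78 [454.5 193.8] [ 0.4418 -0.5182 -0.    ]
pan 0.57 [266.4 230.5] [ 0.7584 -0.1133  0.    ]
{'clock': 1.0, 'qpos': array([ 1.27105920e+00,  3.19565004e-01,  1.56447571e+00, -1.55955967e-05,
        1.25737715e+00, -2.00148000e-02]), 'dq': array([-0.00198484, -0.00078482, -0.00130493,  0.001244  ,  0.00084467,
       -0.00278617]), 'joint_torque': array([-1.71233182e-04, -4.15426719e+01, -2.34422904e+01, -1.17086101e-04,
        3.43453448e-04,  2.10869999e-06]), 'tool_pos': array([0.15877335, 0.55267973, 0.20766751]), 'eef_rot': array([3.14141820e+00, 1.83318690e-05, 2.86187513e+00]), 'force': array([ 0.17162158, -0.07705835, -0.95067224]), 'ft_torque': array([ 0.01556166,  0.01452765, -0.00205791]), 'grasp_force': 0.0, 'width': 1.0002218979973252}
```

View pics/top0.png

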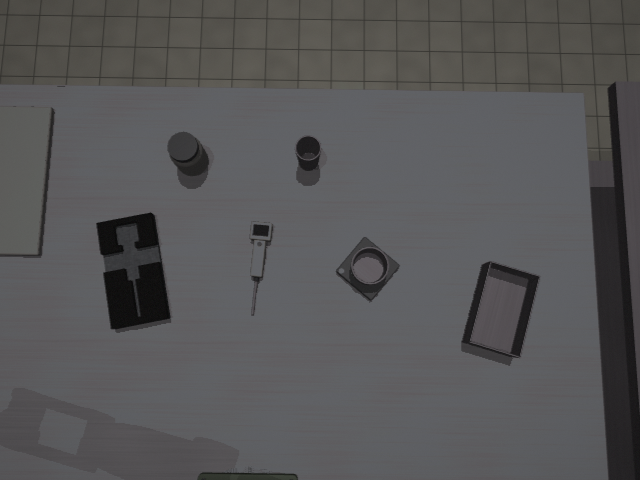

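View pics/side0.png

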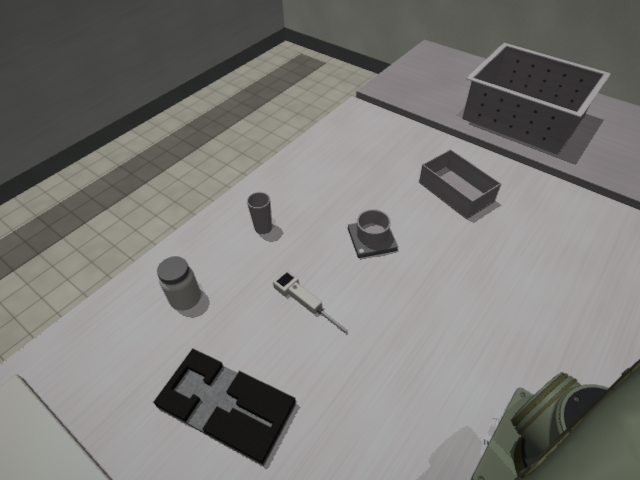

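The top view shows the probe at (259,254) with its tip at (254,313), the cup at (369,265) and the foam pocket at (131,259) with its tip at (138,318). The beaker is at (308,155), the tub at (187,150) and the pan at (500,310). The side view agrees with this. I'll approach above the probe.

```bash
cat >> h.py <<'E'
from scipy.spatial.transform import Rotation as Ro
def goto(p,yaw,tilt=0):
    "shift+rotvec in tool axes to reach TCP p; yaw = probe x-axis yaw, tilt = tip-down angle"
    s=readout.sense(); R0=Ro.from_euler('xyz',s["eef_rot"])
    # tool x = probe -x, z down; tilt lowers tool x
    R1=Ro.from_euler('z',yaw)*Ro.from_euler('y',-tilt)*Ro.from_matrix(np.diag([-1,1,-1.]))
    print("tool",s["tool_pos"].round(4),s["eef_rot"].round(4),"w",round(s["width"],3),"gf",round(s["grasp_force"],1),"t",s["clock"],"F",s["force"].round(1))
    print("shift",R0.inv().apply(np.array(p)-s["tool_pos"]).round(4),"rot",(R0.inv()*R1).as_rotvec().round(4))
E
python3 - <<'E'
from h import *
goto([.558,-.010,.12],-.07)
# pocket fine: dark foam mask in both views
for c in("top","side"):
    f=cv2.imread(f"pics/{c}0.png")
    p=dict(top=(150,300),side=(255,420))[c]
    print(f[p[1],p[0]])
    x0,y0,x1,y1=dict(top=(85,200,185,340),side=(140,330,310,475))[c]
    cv2.imwrite(f"pics/{c}_foam.png",cv2.convertScaleAbs(cv2.resize(f[y0:y1,x0:x1],None,fx=4,fy=4,interpolation=cv2.INTER_CUBIC)[:600],alpha=1.8))
E
```

```text
tool [0.1588 0.5527 0.2077] [3.1414 0.     2.8619] w 1.0 gf 0.0 t 1.0 F [ 0.2 -0.1 -1. ]
shift [-0.5391 -0.4306  0.0876] rot [ 2.000e-04  0.000e+00 -2.097e-01]
[14 15 15]
[25 26 27]
```

```bash
python3 -m handwheel '[[-0.539,-0.431,0,0,0,-0.21,100],[-0.539,-0.431,0,0,0,-0.21,100],[-0.539,-0.431,0,0,0,-0.21,100],[-0.539,-0.431,0,0,0,-0.21,100],[-0.539,-0.431,0,0,0,-0.21,100],[-0.539,-0.431,0,0,0,-0.21,100],[-0.539,-0.431,0,0,0,-0.21,100],[-0.539,-0.431,0,0,0,-0.21,100]]'
python3 - <<'E'
from h import *
goto([.558,-.010,.10],-.07)
E
```

```text
clock: 2.0
tool_pos: [0.4484, 0.1438, 0.208]
eef_rot: [3.141, 0.001, 3.072]
force: [0.4, 0.9, -0.7]
width: 1.002
grasp_force: 0.0
tool [0.4484 0.1438 0.208 ] [3.1408e+00 1.1000e-03 3.0717e+00] w 1.002 gf 0.0 t 2.0 F [ 0.4  0.9 -0.7]
shift [-0.12   -0.1459  0.108 ] rot [0.0007 0.0011 0.0001]
```

View pics/top_foam.png

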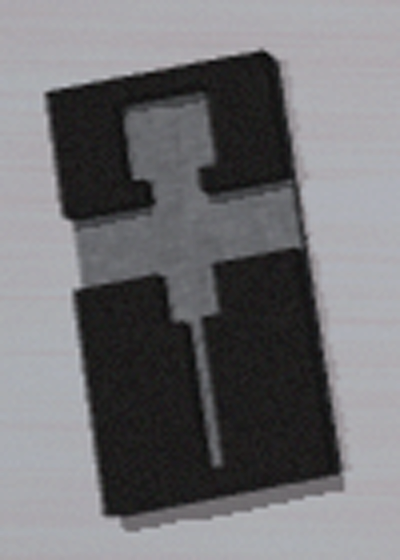

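The crop shows the pocket clearly: head at the top around (168,140) in the crop, cross channel at about (185,240), stem slot ending at about (218,465). Next I'll fit the foam pose by rendering it against both views while I continue the approach.

```bash
python3 -m handwheel '[[-0.12,-0.146,0.05,0,0,0,100],[-0.12,-0.146,0.05,0,0,0,100],[-0.12,-0.146,0.05,0,0,0,100],[-0.12,-0.146,0.108,0,0,0,100],[-0.12,-0.146,0.108,0,0,0,100],[-0.12,-0.146,0.108,0,0,0,100]]'
cat > fit.py <<'E'
from h import *
from scipy.optimize import minimize
def rect(x0,x1,hy): return [(x0,-hy),(x1,-hy),(x1,hy),(x0,hy)]
S=4
def mask(im,polys,z,pose,off,shape):
    m=np.zeros((shape[0]*S,shape[1]*S),np.uint8); c,s=np.cos(pose[2]),np.sin(pose[2])
    for P in polys:
        q=np.array([proj(im,(pose[0]+c*x-s*y,pose[1]+s*x+c*y,z)) for x,y in P])
        cv2.fillPoly(m,[np.round(((q-off+.5)*S-.5)*16).astype(np.int32)],1,shift=4)
    return m
def hull(im,P,zs,pose,off,shape):
    m=np.zeros((shape[0]*S,shape[1]*S),np.uint8); c,s=np.cos(pose[2]),np.sin(pose[2])
    q=np.array([proj(im,(pose[0]+c*x-s*y,pose[1]+s*x+c*y,z)) for z in zs for x,y in P])
    h=cv2.convexHull(np.round(((q-off+.5)*S-.5)*16).astype(np.int32)); cv2.fillPoly(m,[h],1,shift=4); return m
PK=[rect(-47.5e-3,37.5e-3,15e-3),rect(32.5e-3,77.5e-3,25e-3),rect(-127.5e-3,-45e-3,5e-3),rect(-.02,.02,.0601)]
def foam(im,p,off,sh):
    b=hull(im,rect(-.142,.09,.06),(0,.03),p,off,sh)
    fl=mask(im,PK,.014,p,off,sh)&mask(im,PK[:3]+[rect(-.02,.02,.09)],.03,p,off,sh)
    return b&(1-fl)
E
cat > f1.py <<'E'
from fit import *
for c,box,th in(("top",(85,200,185,340),55),("side",(140,330,310,475),60)):
    im=cams.get_image(c)
    g=cv2.cvtColor(cv2.imread(f"pics/{c}0.png"),cv2.COLOR_BGR2GRAY).astype(float)
    x0,y0,x1,y1=box; t=g[y0:y1,x0:x1]; t=np.clip((th+25-t)/50,0,1)
    def cost(p):
        m=foam(im,p,np.array([x0,y0]),t.shape)
        a=cv2.resize(m.astype(np.float32),(t.shape[1],t.shape[0]),interpolation=cv2.INTER_AREA)
        return np.abs(cv2.GaussianBlur(a,(0,0),.7)-t).sum()
    for st in((.545,.26,.165),(.541,.264,.15)):
        q=minimize(cost,st,method="Nelder-Mead",options=dict(initial_simplex=np.array(st)+np.array([[0,0,0],[.006,0,0],[0,.006,0],[0,0,.05]]),xatol=1e-4,fatol=.1))
        print(c,q.x.round(4),round(q.fun,1),round(t.sum()))
E
python3 f1.py
python3 - <<'E'
from h import *
goto([.558,-.010,.004],-.07)
for c in("top","side"):
    im=cams.get_image(c);cv2.imwrite(f"pics/{c}1.png",im["frame"][:,:,::-1])
E
```

```text
clock: 2.75
tool_pos: [0.5575, -0.0079, 0.1011]
eef_rot: [3.141, 0.002, 3.072]
force: [1.2, -0.0, -0.5]
width: 1.002
grasp_force: 0.0
top [0.5448 0.2634 0.2076] 1070.2 5645
top [0.5446 0.2635 0.204 ] 1066.0 5645
side [0.5418 0.2653 0.2071] 469.7 6601
side [0.5427 0.2657 0.2076] 447.3 6601
tool [ 0.5582 -0.0077  0.1022] [3.1412 0.0045 3.073 ] w 1.003 gf 0.0 t 2.85 F [ 0.2 -0.1 -0.4]
shift [ 0.0004 -0.0024  0.0982] rot [0.0004 0.0045 0.0014]
```

View pics/side1.png

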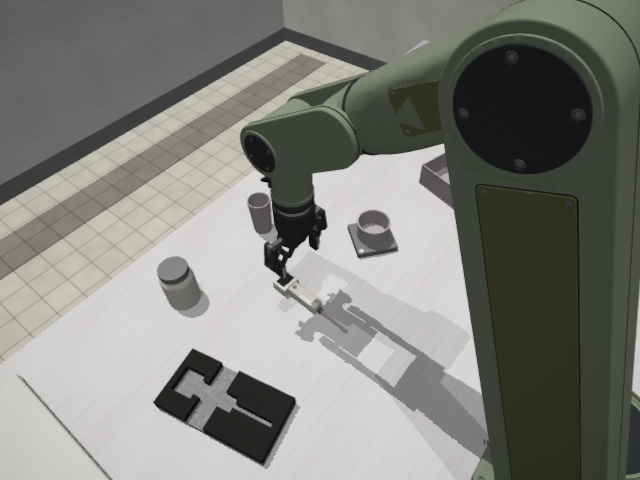

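The gripper hangs straight above the probe handle at about (300,290), with the fingers either side of it. I'll descend and grip.

```bash
sed -i 's/340),55)/340),38)/' f1.py; python3 f1.py | grep top
python3 -m handwheel '[[0,-0.002,0.05,0,0,0,100],[0,-0.002,0.09,0,0,0,100],[0,-0.002,0.098,0,0,0,100],[0,-0.002,0.098,0,0,0,100],[0,-0.002,0.098,0,0,0,0],[0,-0.002,0.098,0,0,0,0],[0,-0.002,0.098,0,0,0,0],[0,-0.002,0.098,0,0,0,0]]' 60
python3 - <<'E'
from h import *
goto([.558,-.010,.2],-.07)
E
```

```text
top [0.545  0.2634 0.207 ] 659.8 4651
top [0.5448 0.2638 0.2096] 665.9 4651
clock: 4.05
tool_pos: [0.5575, -0.0104, 0.0027]
eef_rot: [3.141, 0.002, 3.072]
force: [-0.8, 0.2, 4.1]
width: 0.144
grasp_force: 2.1
tool [ 0.5575 -0.0104  0.0027] [3.1413e+00 2.1000e-03 3.0717e+00] w 0.144 gf 2.1 t 4.05 F [-0.8  0.2  4.1]
shift [-0.0009  0.0005 -0.1973] rot [0.0003 0.0021 0.0001]
```

```bash
python3 -m handwheel '[[0,0,0,0,0,0,0],[0,0,0,0,0,0,0]]' 60
python3 - <<'E'
from h import *
goto([.558,-.010,.2],-.07)
for c in("top","side"):
    im=cams.get_image(c);f=im["frame"][:,:,::-1]
    u,v=proj(im,[.54,0,.03]).astype(int); cv2.imwrite(f"pics/{c}2.png",cv2.resize(f[v-75:v+75,u-100:u+100],None,fx=4,fy=4,interpolation=cv2.INTER_CUBIC));print(c,u,v)
E
```

```text
clock: 4.3
tool_pos: [0.5574, -0.0105, 0.0024]
eef_rot: [3.141, 0.002, 3.072]
force: [0.2, -0.8, 5.8]
width: -0.004
grasp_force: 3.0
tool [ 0.5574 -0.0105  0.0024] [3.1415e+00 1.7000e-03 3.0718e+00] w -0.004 gf 3.0 t 4.3 F [ 0.2 -0.8  5.8]
shift [-0.0009  0.0006 -0.1976] rot [0.0001 0.0017 0.0002]
top 251 261
side 304 298
```

View pics/side2.png

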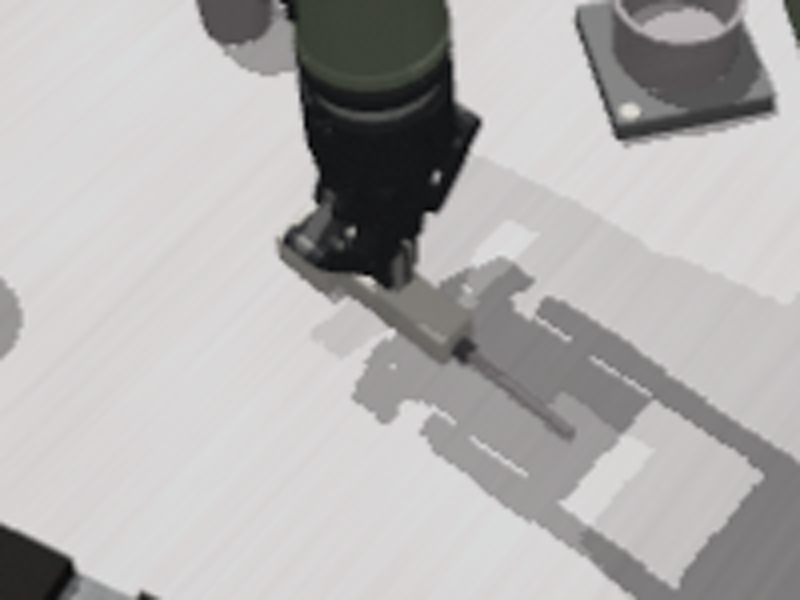

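The crop shows the gripper shut just over or behind the handle, which lies from (300,250) to (450,350). It isn't clearly held, so I'll measure the probe again.

```bash
python3 - <<'E'
from h import *
for c in("top","side"):
    im=cams.get_image(c)
    for n,z in dict(probe_center=.013,probe_tip=.009).items():
        for d in cams.mark_of(n,c)[:2]: print(c,n,round(d["score"],2),np.round(d["pixel"],1),atz(im,d["pixel"],z).round(4))
    print("tcp px",proj(im,readout.sense()["tool_pos"]).round(1), [proj(im,(.557,-.01,z)).round(0) for z in(.05,.1)])
E
```

```text
top probe_tip 0.71 [371.9 266.9] [ 0.5347 -0.2595  0.009 ]
tcp px [258.3 255.4] [array([256., 253.]), array([254., 249.])]
side probe_center 0.7 [297.4 295.6] [ 0.5637 -0.0041  0.013 ]
side probe_tip 0.74 [344.8 334.5] [0.4256 0.0082 0.009 ]
tcp px [301.7 297.8] [array([301., 286.]), array([299., 272.])]
```

View pics/top2.png

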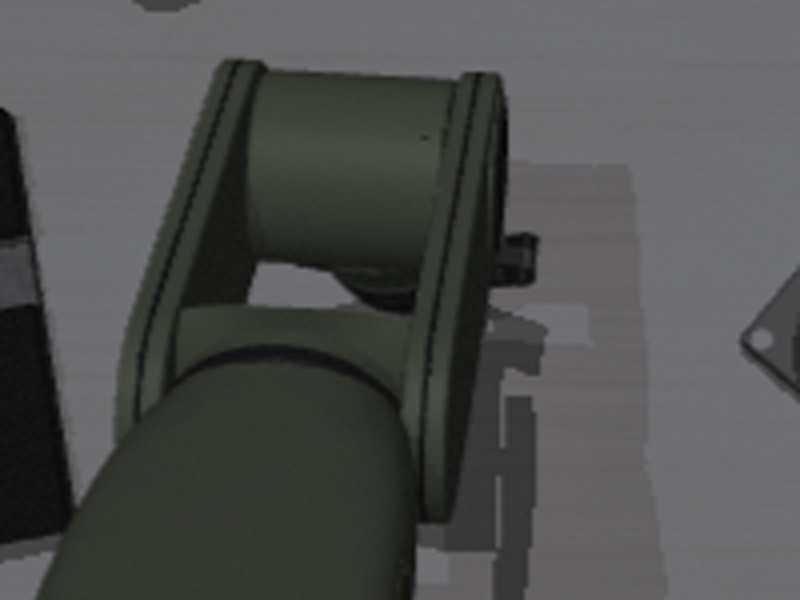

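```bash
python3 -m handwheel '[[0,0,-0.03,0,0,0,0],[0,0,-0.06,0,0,0,0],[0,0,-0.06,0,0,0,0]]'
python3 - <<'E'
from h import *
for c in("side",):
    im=cams.get_image(c);f=im["frame"][:,:,::-1]
    u,v=304,298; cv2.imwrite(f"pics/{c}3.png",cv2.resize(f[v-75:v+75,u-100:u+100],None,fx=4,fy=4,interpolation=cv2.INTER_CUBIC))
    print(proj(im,readout.sense()["tool_pos"]))
E
```

```text
clock: 5.08
tool_pos: [0.5581, -0.0105, 0.0634]
eef_rot: [3.141, 0.004, 3.072]
force: [0.8, -0.3, 0.6]
width: 0.0
grasp_force: 0.0
[300.4500207  282.35042143]
```

View pics/side3.png

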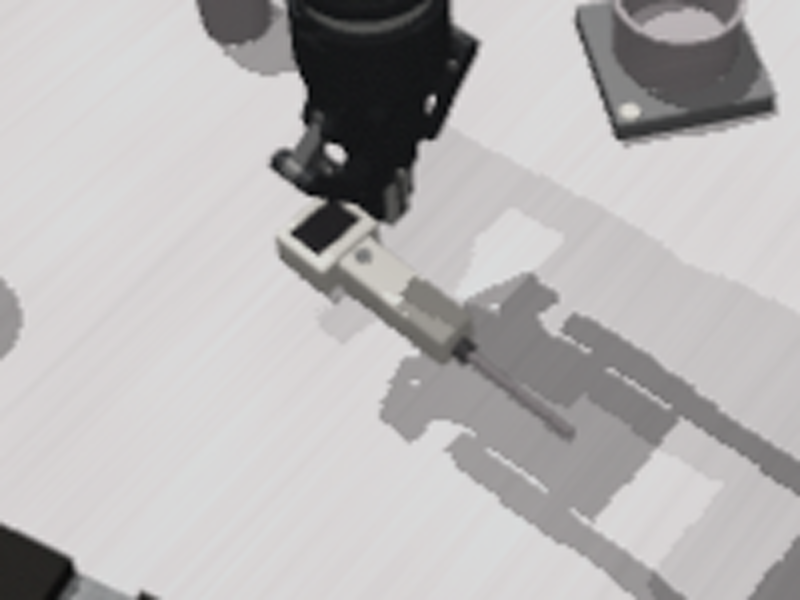

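The fingers came up empty and the probe stayed put. In the crop the handle runs from (330,240) to (450,340) and the fingertips are near (400,215). They sit off the projected TCP at (386,238), so I'll check with an overlay.

```bash
cat > ov.py <<'E'
from h import *
def probe_pts(pose,z0=0):
    c,s=np.cos(pose[2]),np.sin(pose[2]); w=lambda x,y,z:(pose[0]+c*x-s*y,pose[1]+s*x+c*y,z+z0)
    bx=[[w(x,y,z) for x,y in((a,-h),(b,-h),(b,h),(a,h),(a,-h))] for a,b,h in((-.045,.035,.013),(.035,.075,.023)) for z in(0,.026)]
    return bx+[[w(-.045,0,.009),w(-.125,0,.009)]]
def overlay(im,polys,box,k,name):
    x0,y0,x1,y1=box; f=cv2.resize(im["frame"][y0:y1,x0:x1,::-1],None,fx=k,fy=k,interpolation=cv2.INTER_CUBIC)
    for i,P in enumerate(polys):
        q=np.array([(proj(im,p)-[x0,y0]+.5)*k for p in P]).astype(np.int32)
        cv2.polylines(f,[q],False,[(0,0,255),(255,0,0),(0,160,0),(255,0,255)][i%4],1)
    cv2.imwrite(name,f)
E
python3 - <<'E'
from ov import *
im=cams.get_image("side"); p=readout.sense()["tool_pos"]
for n,z in dict(probe_center=.013,probe_tip=.009).items():
    for d in cams.mark_of(n,"side")[:1]: print(n,round(d["score"],2),np.round(d["pixel"],1),atz(im,d["pixel"],z).round(4))
# predicted shut finger: pad lines at tcp
P=probe_pts((.558,-.010,-.07))+[[p+[0,-.01,0],p+[0,.01,0],p,p+[0,0,.1]],[p+[-.011,0,0],p+[.011,0,0]]]
overlay(im,P,(254,228,354,338),5,"pics/ov1.png")
E
```

```text
probe_center 0.98 [300.1 293.9] [ 0.5618 -0.0111  0.013 ]
probe_tip 0.72 [342.9 330.8] [0.4338 0.0037 0.009 ]
```

View pics/ov1.png

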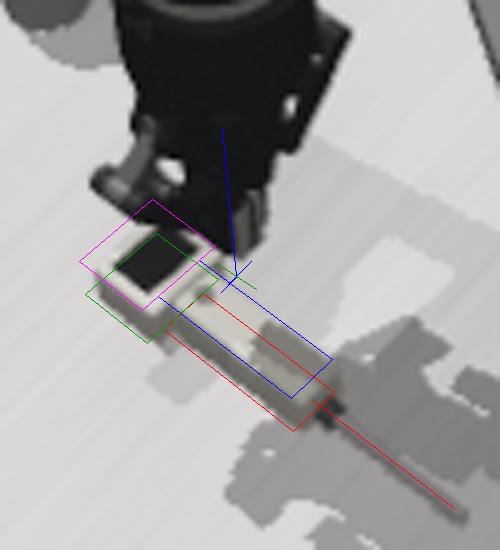

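The overlay shows the probe within about 3 mm of where I measured it. The shut fingertips are about 20 mm above the reported TCP, so the fingers closed over the handle's top. I'll open and go lower in careful steps, watching the force.

```bash
python3 -m handwheel '[[0,0,0,0,0,0,100],[0,0,0,0,0,0,100],[0,0,0.02,0,0,0,100],[0,0,0.04,0,0,0,100],[0,0,0.06,0,0,0,100],[0,0,0.068,0,0,0,100],[0,0,0.072,0,0,0,100],[0,0,0.072,0,0,0,100]]' 60

```

```text
clock: 6.28
tool_pos: [0.557, -0.0104, -0.0102]
eef_rot: [3.142, 0.0, 3.072]
force: [-0.5, -1.2, -0.5]
width: 0.996
grasp_force: 0.0
```

```bash
python3 -m handwheel '[[0,0,0.004,0,0,0,100],[0,0,0.004,0,0,0,60],[0,0,0.004,0,0,0,50],[0,0,0.004,0,0,0,50]]' 60
```

```text
clock: 6.78
tool_pos: [0.5568, -0.0104, -0.0143]
eef_rot: [3.141, 0.0, 3.072]
force: [-1.0, -0.8, -0.1]
width: 0.502
grasp_force: 0.0
```

```bash
python3 -m handwheel '[[0,0,0.0,0,0,0,0],[0,0,0.0,0,0,0,0],[0,0,0.0,0,0,0,0],[0,0,0.0,0,0,0,0]]' 60
```

```text
clock: 7.28
tool_pos: [0.5569, -0.0104, -0.014]
eef_rot: [3.141, 0.001, 3.072]
force: [0.0, 0.3, 5.3]
width: 0.285
grasp_force: 61.7
```

Gripped at about 24 mm opening and 62 N. I'll lift and work out the pre-dip pose.

```bash
cat >> h.py <<'E'
def tip_goto(tip,yaw,tilt,tt=(.125,0,-.023)):
    R1=Ro.from_euler('z',yaw)*Ro.from_euler('y',-tilt)*Ro.from_matrix(np.diag([-1,1,-1.]))
    p=np.array(tip)-R1.apply(tt); print("tcp",p.round(4)); goto(p,yaw,tilt)
E
python3 -m handwheel '[[0,0,-0.03,0,0,0,0],[0,0,-0.08,0,0,0,0],[0,0,-0.14,0,0,0,0],[0,0,-0.2,0,0,0,0],[0,0,-0.2,0,0,0,0]]' 60
python3 - <<'E'
from h import *
tip_goto([.525,-.243,.125],-.43,.785)
for c in("top","side"):
    im=cams.get_image(c)
    for n,z in dict(probe_center=.213,probe_tip=.209).items():
        for d in cams.mark_of(n,c)[:1]: print(c,n,round(d["score"],2),np.round(d["pixel"],1),atz(im,d["pixel"],z).round(4))
E
```

```text
clock: 7.9
tool_pos: [0.5597, -0.0106, 0.1904]
eef_rot: [3.141, 0.011, 3.072]
force: [0.0, -0.7, -1.7]
width: 0.284
grasp_force: 61.0
tcp [ 0.6202 -0.2866  0.1971]
tool [ 0.5597 -0.0106  0.1904] [3.1413 0.0107 3.0718] w 0.284 gf 61.0 t 7.9 F [ 0.  -0.7 -1.7]
shift [-0.0797 -0.2711 -0.006 ] rot [ 0.1434 -0.7658  0.3403]
top probe_center 0.56 [137.5 260.7] [0.5172 0.19   0.213 ]
top probe_tip 0.69 [367.5 265.5] [ 0.5145 -0.2319  0.209 ]
side probe_center 0.84 [295.8 234.3] [ 0.5594 -0.0124  0.213 ]
side probe_tip 0.74 [347.7 278.4] [0.4241 0.0089 0.209 ]
```

```bash
python3 -m handwheel '[[-0.08,-0.271,-0.006,0.143,-0.766,0.34,0],[-0.08,-0.271,-0.006,0.143,-0.766,0.34,0],[-0.08,-0.271,-0.006,0.143,-0.766,0.34,0],[-0.08,-0.271,-0.006,0.143,-0.766,0.34,0],[-0.08,-0.271,-0.006,0.143,-0.766,0.34,0],[-0.08,-0.271,-0.006,0.143,-0.766,0.34,0],[-0.08,-0.271,-0.006,0.143,-0.766,0.34,0],[-0.08,-0.271,-0.006,0.143,-0.766,0.34,0]]'
python3 - <<'E'
from ov import *
tip_goto([.525,-.243,.048],-.43,.785)
s=readout.sense(); R=Ro.from_euler('xyz',s["eef_rot"]); tt=s["tool_pos"]+R.apply([.125,0,-.023]); cc=s["tool_pos"]+R.apply([0,0,-.027]); print("tip est",tt.round(4))
st=s["tool_pos"]+R.apply([.045,0,-.023])
for c in("top","side"):
    im=cams.get_image(c)
    print(c,"pred tip",proj(im,tt).round(1),"pred cen",proj(im,cc).round(1))
    for n in("probe_center","probe_tip","cup_rim"):
        for d in cams.mark_of(n,c)[:1]: print(c,n,round(d["score"],2),np.round(d["pixel"],1))
    ring=[(.530+.036*np.cos(a),-.2457+.036*np.sin(a),.068) for a in np.linspace(0,6.3,40)]
    if c=="side": overlay(im,[ring,[tt,st,cc]],(300,150,440,255),5,"pics/ov2.png")
    else: overlay(im,[ring,[tt,st,cc]],(300,200,440,305),5,"pics/ov2t.png")
E
```

```text
clock: 9.2
tool_pos: [0.6183, -0.2854, 0.1919]
eef_rot: [-3.136, 0.775, 2.718]
force: [0.3, 0.3, -1.1]
width: 0.289
grasp_force: 61.0
tcp [ 0.6202 -0.2866  0.1201]
tool [ 0.6183 -0.2854  0.1919] [-3.1362  0.7753  2.7176] w 0.289 gf 61.0 t 9.2 F [ 0.3  0.3 -1.1]
shift [ 0.0487 -0.      0.0529] rot [-0.0011 -0.0097  0.0043]
tip est [ 0.5223 -0.242   0.1209]
top pred tip [368.6 266.7] pred cen [392.1 219.4]
top probe_center 0.91 [395.4 220.6]
side pred tip [376.3 207.7] pred cen [358.3 154.7]
side probe_center 0.79 [357.  154.6]
side probe_tip 0.94 [377.2 211.5]
side cup_rim 0.9 [372.7 219.9]
```

View pics/ov2.png

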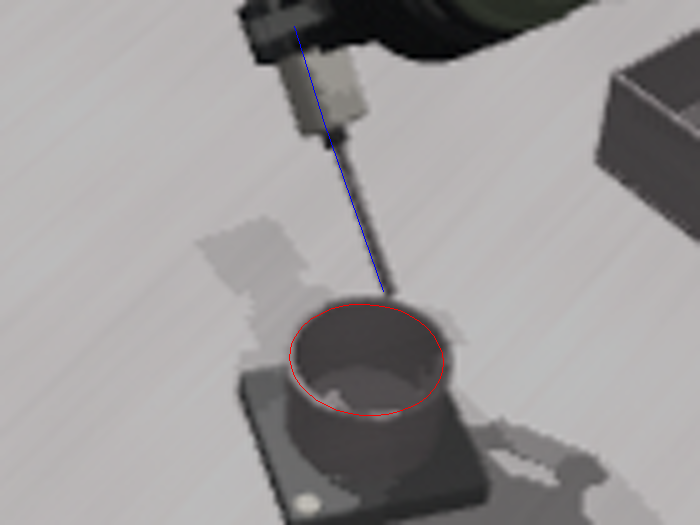

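The predicted stem (blue) matches the picture: tip at crop (388,295), cup ring within about 1 px. I'll dip straight down and hold.

```bash
python3 -m handwheel '[[0.016,0,0.018,0,0,0,0],[0.033,0,0.036,0,0,0,0],[0.049,0,0.053,0,0,0,0],[0.049,0,0.053,0,0,0,0],[0.049,0,0.053,0,0,0,0],[0.049,0,0.053,0,0,0,0],[0.049,0,0.053,0,0,0,0],[0.049,0,0.053,0,0,0,0]]'
python3 - <<'E'
from h import *
s=readout.sense(); R=Ro.from_euler('xyz',s["eef_rot"]); print("tip est",(s["tool_pos"]+R.apply([.125,0,-.023])).round(4))
im=cams.get_image("side")
for n in("probe_center","cup_rim"):
    for d in cams.mark_of(n,"side")[:1]: print(n,round(d["score"],2),np.round(d["pixel"],1))
E
python3 -m handwheel '[[0,0,0,0,0,0,0],[0,0,0,0,0,0,0],[-0.02,0,-0.022,0,0,0,0],[-0.045,0,-0.05,0,0,0,0],[-0.075,0,-0.08,0,0,0,0],[-0.075,0,-0.08,0,0,0,0]]'
python3 - <<'E'
from h import *
im=cams.get_image("side")
for n in("probe_center","cup_rim"):
    for d in cams.mark_of(n,"side")[:1]: print(n,round(d["score"],2),np.round(d["pixel"],1))
goto([.544,.2645,.2],.206)
E
```

```text
clock: 10.6
tool_pos: [0.6219, -0.2926, 0.1361]
eef_rot: [3.135, 0.745, 2.716]
force: [0.0, -0.1, -1.0]
width: 0.287
grasp_force: 61.0
tip est [ 0.524  -0.2483  0.0682]
probe_center 0.55 [352.6 171.1]
cup_rim 0.96 [374.2 221.2]
clock: 11.5
tool_pos: [0.6253, -0.2953, 0.2536]
eef_rot: [3.138, 0.758, 2.717]
force: [-0.1, 1.0, -1.7]
width: 0.286
grasp_force: 61.0
probe_center 0.88 [358.  129.6]
cup_rim 0.74 [371.8 219.6]
tool [ 0.6217 -0.2929  0.2441] [3.1342 0.7423 2.7146] w 0.288 gf 61.0 t 11.65 F [ 0.   0.7 -2. ]
shift [ 0.2521  0.4765 -0.1678] rot [-0.2279  0.719  -0.6005]
```

The dip stopped about 20 mm short, and the tilt drifted too, which looks like a joint limit. I'll check the joints.

```bash
python3 - <<'E'
from h import *
print(readout.sense()["qpos"].round(3))
for tl in(.62,):tip_goto([.525,-.243,.120],-.45,tl)
for tl in(.62,):tip_goto([.525,-.243,.046],-.45,tl)
E
```

```text
[-0.478  0.178  1.905  0.134  0.319 -1.735]
tcp [ 0.6286 -0.2931  0.1739]
tool [ 0.6217 -0.2929  0.2441] [3.1342 0.7423 2.7146] w 0.288 gf 61.0 t 11.65 F [ 0.   0.7 -2. ]
shift [0.0428 0.0023 0.0561] rot [0.022  0.1222 0.0184]
tcp [ 0.6286 -0.2931  0.0999]
tool [ 0.6217 -0.2929  0.2441] [3.1342 0.7423 2.7146] w 0.288 gf 61.0 t 11.65 F [ 0.   0.7 -2. ]
shift [0.0928 0.0019 0.1106] rot [0.022  0.1222 0.0184]
```

```bash
python3 - <<'E'
from h import *
tip_goto([.519,-.2407,.110],-.435,.59)
E
```

```text
tcp [ 0.6248 -0.2899  0.1604]
tool [ 0.6217 -0.2929  0.2441] [3.1342 0.7423 2.7146] w 0.288 gf 61.0 t 11.65 F [ 0.   0.7 -2. ]
shift [0.0555 0.0036 0.0628] rot [0.0124 0.1523 0.0069]
```

```bash
python3 -m handwheel '[[0.02,0.002,0.02,0.012,0.152,0.007,0],[0.04,0.004,0.045,0.012,0.152,0.007,0],[0.0555,0.004,0.063,0.012,0.152,0.007,0],[0.0555,0.004,0.063,0.012,0.152,0.007,0],[0.0555,0.004,0.063,0.012,0.152,0.007,0]]'
python3 - <<'E'
from h import *
tip_goto([.519,-.2407,.048],-.435,.59)
s=readout.sense(); R=Ro.from_euler('xyz',s["eef_rot"]); t=s["tool_pos"]+R.apply([.125,0,-.023]);print("tip est",t.round(4),s["qpos"].round(3))
im=cams.get_image("side");print(proj(im,t))
for n in("probe_tip","cup_rim"):
    for d in cams.mark_of(n,"side")[:1]: print(n,round(d["score"],2),np.round(d["pixel"],1))
E
```

```text
clock: 12.28
tool_pos: [0.6262, -0.2903, 0.1614]
eef_rot: [3.142, 0.593, 2.706]
force: [0.6, -0.4, -0.3]
width: 0.285
grasp_force: 61.0
tcp [ 0.6248 -0.2899  0.0984]
tool [ 0.6262 -0.2903  0.1614] [3.1416 0.5926 2.7065] w 0.285 gf 61.0 t 12.275 F [ 0.6 -0.4 -0.3]
shift [ 0.0364 -0.0002  0.0514] rot [-0.0001  0.0026 -0.0001]
tip est [ 0.5205 -0.2412  0.1106] [-0.457  0.297  1.889  0.034  0.363 -1.621]
[376.42655334 211.43535624]
probe_tip 0.61 [376.4 214.4]
cup_rim 0.92 [374.  221.7]
```

```bash
python3 -m handwheel '[[0.012,0,0.017,0,0,0,0],[0.024,0,0.034,0,0,0,0],[0.036,0,0.0515,0,0,0,0],[0.036,0,0.0515,0,0,0,0],[0.036,0,0.0515,0,0,0,0],[0.036,0,0.0515,0,0,0,0],[0.036,0,0.0515,0,0,0,0],[0.036,0,0.0515,0,0,0,0]]'
python3 - <<'E'
from ov import *
s=readout.sense(); R=Ro.from_euler('xyz',s["eef_rot"]); t=s["tool_pos"]+R.apply([.125,0,-.023]);print("tip est",t.round(4),s["qpos"].round(3),s["eef_rot"])
im=cams.get_image("side");
for n in("probe_center","probe_tip","cup_rim"):
    for d in cams.mark_of(n,"side")[:1]: print(n,round(d["score"],2),np.round(d["pixel"],1))
ring=[(.530+.036*np.cos(a),-.2457+.036*np.sin(a),.068) for a in np.linspace(0,6.3,40)]
overlay(im,[ring,[t,s["tool_pos"]+R.apply([.045,0,-.023])]],(300,150,440,255),5,"pics/ov3.png")
E
```

```text
clock: 13.42
tool_pos: [0.6252, -0.2899, 0.0991]
eef_rot: [-3.141, 0.593, 2.707]
force: [0.2, -0.1, -1.6]
width: 0.287
grasp_force: 61.0
tip est [ 0.5195 -0.2408  0.0483] [-0.457  0.374  1.968  0.059  0.207 -1.646] [-3.1413294   0.59333821  2.70674138]
probe_center 0.65 [354.2 181.3]
probe_tip 0.65 [376.3 230.1]
cup_rim 0.63 [373.2 220.4]
```

```bash
python3 -m handwheel '[[0,0,0,0,0,0,0],[0,0,0,0,0,0,0],[0,0,0,0,0,0,0],[-0.02,0,-0.028,0,0,0,0],[-0.05,0,-0.075,0,0,0,0],[-0.08,0,-0.12,0,0,0,0],[-0.08,0,-0.12,0,0,0,0],[-0.08,0,-0.12,0,0,0,0]]'
python3 - <<'E'
from h import *
goto([.544,.2645,.20],.207)
E
```

```text
clock: 14.62
tool_pos: [0.6236, -0.2891, 0.2418]
eef_rot: [-3.141, 0.591, 2.707]
force: [-0.1, 0.4, -3.0]
width: 0.286
grasp_force: 61.0
tool [ 0.6236 -0.2891  0.2418] [-3.1414  0.5906  2.7067] w 0.286 gf 61.0 t 14.625 F [-0.1  0.4 -3. ]
shift [ 0.277   0.4685 -0.1354] rot [-0.1896  0.5699 -0.6229]
```

```bash
python3 -m handwheel '[[0.277,0.468,-0.135,-0.19,0.57,-0.623,0],[0.277,0.468,-0.135,-0.19,0.57,-0.623,0],[0.277,0.468,-0.135,-0.19,0.57,-0.623,0],[0.277,0.468,-0.135,-0.19,0.57,-0.623,0],[0.277,0.468,-0.135,-0.19,0.57,-0.623,0],[0.277,0.468,-0.135,-0.19,0.57,-0.623,0],[0.277,0.468,-0.135,-0.19,0.57,-0.623,0],[0.277,0.468,-0.135,-0.19,0.57,-0.623,0]]'
python3 - <<'E'
from h import *
goto([.544,.2645,.08],.207)
E
```

```text
clock: 15.62
tool_pos: [0.5522, 0.2056, 0.2019]
eef_rot: [-3.14, -0.002, -2.934]
force: [0.4, 1.5, -1.0]
width: 0.293
grasp_force: 60.9
tool [0.5522 0.2056 0.2019] [-3.1401e+00 -2.2000e-03 -2.9345e+00] w 0.293 gf 60.9 t 15.625 F [ 0.4  1.5 -1. ]
shift [-0.0044  0.0595  0.1218] rot [-0.0015 -0.0022  0.0001]
```

```bash
python3 -m handwheel '[[-0.004,0.058,0.03,0,0,0,0],[-0.004,0.058,0.08,0,0,0,0],[-0.004,0.058,0.13,0,0,0,0],[-0.004,0.058,0.155,0,0,0,0],[-0.004,0.058,0.155,0,0,0,0],[-0.004,0.058,0.155,0,0,0,0]]'
cat > chk.py <<'E'
from ov import *
s=readout.sense(); R=Ro.from_euler('xyz',s["eef_rot"]); T=lambda v:s["tool_pos"]+R.apply(v)
cc,tt=T([0,0,-.027]),T([.125,0,-.023]); print("est cen",cc.round(4),"tip",tt.round(4),"yaw",np.arctan2(*(cc-tt)[1::-1]).round(4))
for c in("top","side"):
    im=cams.get_image(c); cv2.imwrite(f"pics/{c}_h{s['clock']:.0f}.png",im["frame"][:,:,::-1])
    for n,p in(("probe_center",cc),("probe_tip",tt)):
        for d in cams.mark_of(n,c)[:1]: print(c,n,round(d["score"],2),np.round(d["pixel"],1),"pred",proj(im,p).round(1),atz(im,d["pixel"],p[2]).round(4))
goto([.544,.2645,0],.207)
E
python3 chk.py
```

```text
clock: 16.38
tool_pos: [0.5461, 0.2616, 0.0497]
eef_rot: [-3.141, 0.002, -2.934]
force: [0.3, -0.4, -1.8]
width: 0.287
grasp_force: 61.0
est cen [0.546  0.2616 0.0767] tip [0.4237 0.2359 0.0725] yaw 0.2071
top probe_center 0.87 [127.5 257.3] pred [123.2 254.4] [0.5402 0.2523 0.0767]
top probe_tip 0.8 [135.1 316.4] pred [132.5 314.3] [0.4195 0.2302 0.0725]
side probe_center 0.58 [204.5 378.5] pred [207.2 380.4] [0.5526 0.2621 0.0767]
side probe_tip 0.95 [267.3 412.7] pred [268. 412.] [0.4238 0.2375 0.0725]
tool [0.5462 0.2616 0.0506] [-3.1411  0.0033 -2.9346] w 0.287 gf 61.0 t 16.675 F [-0.8 -0.5 -1.1]
shift [0.0017 0.0033 0.0505] rot [-0.0005  0.0033  0.    ]
```

```bash
python3 -m handwheel '[[0.002,0.003,0.008,0,0.003,0,0],[0.002,0.003,0.015,0,0.003,0,0],[0.002,0.003,0.022,0,0.003,0,0],[0.002,0.003,0.022,0,0.003,0,0]]'
python3 - <<'E'
from ov import *
from fit import PK
s=readout.sense(); R=Ro.from_euler('xyz',s["eef_rot"]); cc=s["tool_pos"]+R.apply([0,0,-.027])
print(cc.round(4),s["eef_rot"].round(4),s["force"].round(1))
im=cams.get_image("side"); po=(.5423,.2655,.207); c_,s_=np.cos(.207),np.sin(.207)
pk=[[(po[0]+c_*x-s_*y,po[1]+s_*x+c_*y,.03) for x,y in P+P[:1]] for P in PK[:3]+[[(-.142,-.06),(.09,-.06),(.09,.06),(-.142,.06)]]]
pp=probe_pts((cc[0],cc[1],.207),cc[2]-.013)
overlay(im,pk,(150,340,310,455),5,"pics/a.png"); a=im["frame"].copy()
im2=dict(im); overlay(im2,[pp[0],pp[1],pp[3],pp[4]],(150,340,310,455),5,"pics/b.png")
A=cv2.imread("pics/a.png");B=cv2.imread("pics/b.png")
# merge: probe wire into A as yellow
base=cv2.resize(a[340:455,150:310,::-1],None,fx=5,fy=5,interpolation=cv2.INTER_CUBIC)
m=np.any(B!=base,axis=2); A=cv2.convertScaleAbs(A,alpha=1.4); A[m]=(0,255,255); cv2.imwrite("pics/ov4.png",A)
E
```

```text
clock: 17.18
tool_pos: [0.5426, 0.2637, 0.0265]
eef_rot: [-3.14, -0.003, -2.934]
force: [0.5, 0.3, -1.9]
width: 0.284
grasp_force: 61.0
[0.5427 0.2637 0.0535] [-3.1402 -0.0033 -2.9345] [ 0.5  0.3 -1.9]
```

View pics/ov4.png

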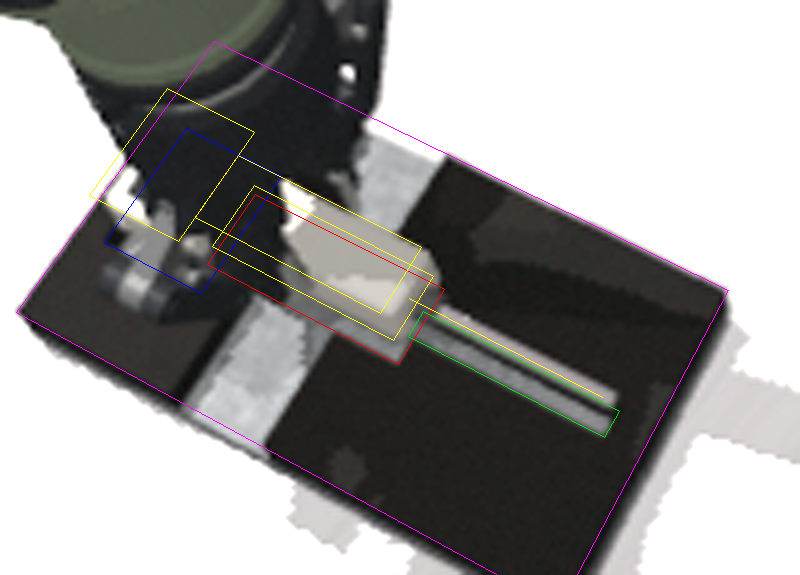

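In the side crop the probe is above its slot and aligned with it. The stem ends at about (613,399), 12 px past the predicted outline, and the slot ends at (612,425). I'll convert that to millimetres.

```bash
python3 - <<'E'
from h import *
im=cams.get_image("side"); c,s=np.cos(.207),np.sin(.207)
pt=np.array([.5423-.125*c,.2655-.125*s])
for q in((613,399),(610,398)):
    w=atz(im,(q[0]/5+149.5+.0,q[1]/5+339.5),.0495); d=pt-w[:2]; print(w.round(4),"along x",(d@[c,s]).round(4),"y",(d@[-s,c]).round(4))
# handle front-bottom near corner
w=atz(im,(397/5+149.5,342/5+339.5),.0405); k=np.array([.5423-.045*c-.013*s,.2655-.045*s+.013*c]); d=k-w[:2]; print("corner",(d@[c,s]).round(4),(d@[-s,c]).round(4))
goto([.544,.2645,0],.207)
E
```

```text
[0.4171 0.2363 0.0495] along x 0.0035 y 0.0029
[0.4182 0.2367 0.0495] along x 0.0024 y 0.0027
corner 0.0013 0.002
tool [0.5432 0.2639 0.0274] [-3.1406e+00 -1.6000e-03 -2.9344e+00] w 0.287 gf 61.0 t 17.275 F [ 0.4  0.6 -1.4]
shift [-0.0009  0.0004  0.0274] rot [-0.001  -0.0016  0.0001]
```

```bash
python3 -m handwheel '[[-0.002,0.0015,0.003,0,-0.001,0,0],[-0.002,0.0015,0.007,0,-0.001,0,0],[-0.002,0.0015,0.010,0,-0.001,0,0],[-0.002,0.0015,0.013,0,-0.001,0,0],[-0.002,0.0015,0.016,0,-0.001,0,0],[-0.002,0.0015,0.016,0,-0.001,0,0]]'
```

```text
clock: 18.02
tool_pos: [0.5451, 0.2659, 0.0113]
eef_rot: [-3.141, 0.0, -2.934]
force: [1.5, 0.0, -2.4]
width: 0.289
grasp_force: 60.8
```

The force is clean with the probe about 5 mm into the pocket, so I'll continue down.

```bash
python3 -m handwheel '[[0,0,0.003,0,0,0,0],[0,0,0.006,0,0,0,0],[0,0,0.009,0,0,0,0],[0,0,0.011,0,0,0,0],[0,0,0.011,0,0,0,0]]'
```

```text
clock: 18.65
tool_pos: [0.5451, 0.2659, 0.0004]
eef_rot: [-3.141, 0.0, -2.934]
force: [2.7, 0.6, -2.4]
width: 0.287
grasp_force: 60.7
```

Near full depth with no contact yet. I'll press a little further.

```bash
python3 -m handwheel '[[0,0,0.002,0,0,0,0],[0,0,0.003,0,0,0,0],[0,0,0.003,0,0,0,0]]'
python3 chk.py
```

```text
clock: 19.02
tool_pos: [0.5451, 0.2659, -0.0]
eef_rot: [-3.141, 0.001, -2.934]
force: [-1.4, -1.0, 13.0]
width: 0.292
grasp_force: 62.8
est cen [0.5451 0.2659 0.027 ] tip [0.4228 0.2402 0.0229] yaw 0.2072
top probe_center 0.97 [131.3 258.7] pred [128.6 257.9] [0.5434 0.2599 0.027 ]
top probe_tip 0.88 [140.6 318.6] pred [137.5 315.5] [0.4162 0.2332 0.0229]
side probe_center 0.96 [210.9 394.7] pred [211.4 393.7] [0.5444 0.2678 0.027 ]
side probe_tip 0.94 [271.  424.4] pred [269.8 424.4] [0.421  0.2389 0.0229]
tool [ 0.5451  0.2659 -0.    ] [-3.1409e+00  9.0000e-04 -2.9344e+00] w 0.288 gf 62.8 t 19.325 F [-2.1 -1.6 12.9]
shift [ 0.0014 -0.0011 -0.    ] rot [-0.0006  0.0009  0.0002]
```

Contact came exactly at the home height (centre 27 mm, 13 N). I'll release and retreat.

```bash
python3 -m handwheel '[[0,0,-0.001,0,0,0,0],[0,0,-0.001,0,0,0,60],[0,0,-0.001,0,0,0,80],[0,0,-0.001,0,0,0,80],[0,0,-0.02,0,0,0,80],[0,0,-0.06,0,0,0,80],[0,0,-0.12,0,0,0,80],[0,0,-0.18,0,0,0,80]]'
python3 -m handwheel '[[0.05,-0.05,-0.03,0,0,0,80],[0.1,-0.1,-0.03,0,0,0,80],[0.14,-0.15,-0.03,0,0,0,80],[0.14,-0.2,-0.03,0,0,0,80],[0.14,-0.25,-0.03,0,0,0,80],[0.14,-0.25,-0.03,0,0,0,80]]'
python3 - <<'E'
from h import *
for c in("top","side"):
    im=cams.get_image(c); cv2.imwrite(f"pics/{c}_end.png",im["frame"][:,:,::-1])
    for n,z in dict(probe_center=.027,probe_tip=.023,cup_rim=.068,beaker=0,tub=0,pan=0).items():
        for d in cams.mark_of(n,c)[:1]: print(c,n,round(d["score"],2),np.round(d["pixel"],1),atz(im,d["pixel"],z).round(4))
print(readout.sense()["tool_pos"],readout.sense()["width"])
E
```

```text
clock: 20.32
tool_pos: [0.5444, 0.2658, 0.1787]
eef_rot: [-3.14, -0.002, -2.934]
force: [1.4, 0.1, -0.2]
width: 0.797
grasp_force: 0.0
clock: 21.08
tool_pos: [0.4594, -0.0106, 0.2078]
eef_rot: [-3.14, -0.0, -2.94]
force: [0.3, 0.6, -0.3]
width: 0.799
grasp_force: 0.0
top probe_center 0.61 [131.  260.5] [0.5395 0.2603 0.027 ]
top probe_tip 0.95 [141.3 317.6] [0.4184 0.2318 0.023 ]
top cup_rim 0.67 [370.5 268.4] [ 0.5249 -0.2508  0.068 ]
top beaker 0.66 [310.1 159.9] [ 0.7772 -0.1211  0.    ]
top tub 0.89 [194.5 162.1] [0.7682 0.14   0.    ]
top pan 0.59 [497.2 309.3] [ 0.4469 -0.5325  0.    ]
side probe_center 0.63 [209.7 393.4] [0.548  0.2675 0.027 ]
side probe_tip 0.7 [270.3 424.7] [0.4216 0.2401 0.023 ]
side cup_rim 0.73 [375.  221.7] [ 0.525  -0.2476  0.068 ]
side beaker 0.63 [263.9 230.4] [ 0.7637 -0.1097  0.    ]
side tub 0.75 [182.5 296.7] [0.7739 0.1484 0.    ]
side pan 0.9 [456.9 194. ] [ 0.4363 -0.5213  0.    ]
[ 0.45927421 -0.0072219   0.2078403 ] 0.8011628470698993
```

```bash
python3 -c "
from h import *
print(r.job_done())"
```

```text
the job is handed in; nothing more can be done
None
```

I dipped the probe about 2 cm below the cup's rim, laid it display up in the foam pocket, pressed it home and let go. My final camera check found the unit, beaker, tub and pan at their starting places within measuring error, and I handed the job in at about 22 s; no verdict was shown.

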